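# Point out what the next colour mix needs

### The arm

A 6-joint arm with a two-finger parallel gripper is mounted at the origin on the work surface. World frame = base frame: x ahead of the robot, y to its left, z up, the work surface at z = 0. Lengths are in m, angles in degrees, forces in N, time in s.
With the tool pointing down it reaches from about 0.375 to 0.75 m from the base axis. Payload 9 kg.
Tool frame: the origin (TCP) lies where the fingers leave the gripper's body, on its centre line; the fingertips stand 73 mm ahead of it and the grasp point (between the pads) lies 54 mm ahead of it (robot.tip_reach is the distance from the TCP to the fingertips, in m); z points along the fingers, y is the line along which they close (so a half turn about z gives the same grasp; the last joint's range is limited). The gripper opens to 85 mm and grips with 20 to 120 N. Pads are 22 mm wide; open, the fingers measure 114 mm over their backs; the gripper's body (76 mm by 85 mm) begins 54 mm behind the grasp point. The pads swing forward as they close: fully open they stand 13 mm farther back than shut.
Start: joints at [-86.499, 5.964, 5.575, 89.605, 0, 77.527], TCP at [0.165, -0.577, 0.304] pointing down, gripper open.
Joint ranges: [-171.21, 171.21], [-48.23, 106.86], [-62.78, 66.21], [-105.2, 120.99], [-86.42, 89.51], [-180, 180]. Speed limits (degrees/s): [127.2, 127.2, 147.25, 180, 180, 180].

### API

Orientations are given as [roll, pitch, yaw] about the fixed x, y, z axes, in that order (R = Rz(yaw) Ry(pitch) Rx(roll)).
In Python, from plant import robot gives the robot as it stands. Calls block until the motion is done:
- robot.move_pose(position, orientation): joint-space move of the TCP to a pose.
- robot.line_to(position, vel=0.15, rotation=None, guard=None): straight line of the TCP; rotation=None keeps the orientation; vel is the mean speed in m/s. With guard (N) it stops when the force on the tool has changed by that much, and returns True; else False.
- robot.goto_joints(angles): joint-space move.
- robot.set_gripper(opening): finger opening in m; the grip force is fixed at half the most; returns when the fingers have stopped.
- robot.pause(seconds).
- robot.ik(position, orientation): joint angles nearest the present ones, or None.
- robot.observe(): the state.
- robot.grab_frame(name): name is "scene" or "top" or "wrist"; returns the picture (480x640x3 uint8, blue, green, red); there is no depth.
- robot.get_calibration(name): a dict with "vertical_fov" (degrees; the focal length in pixels is half the picture's height over the tangent of half this angle, whatever the lens; pixels are square), "cx", "cy" (the principal point, pixels), "rvec" (rotation vector, rad) and "tvec" (3), from world to camera coordinates, as OpenCV has them. Camera axes: x right, y down, z forward; pixel columns grow to the right and rows downward; lengths in m; the calibration is good to about 2 mm. A picture is of the moment at which its call begins: read the wrist's pose just before it. get_calibration takes no time and is no camera call; for the wrist camera it gives the pose at the moment of the call.
A pose or a line that the arm cannot do raises robot.IKError and nothing moves.
- robot.job_done(): hands the job in; it is judged then, once.
The state is a dict: "time": time; "q": joint angles; "qvel": joint speeds; "joint_torque": joint torques, N m; "tool_pos": TCP position; "tcp_rot": TCP orientation; "ft_force": force on the tool from outside, world axes, zero at the start; "torque": the same for the moment, N m; "gripper_width": finger opening in m; "gripper_force": force on a finger pad.
Only numpy, scipy, OpenCV 4.12 (cv2) and the standard library are available. Lean on these libraries where they do the work, as an engineer would, in place of code of your own. Each camera call takes 0.05 s, during which the arm holds its last target. There are 200 camera calls.

### The job

Show the studio assistant what the next mix needs: with the fingertips pointing down, point from two or three centimetres above first at the jar with the blue lid, then at the bristles of the broad brush, then at the small steel mixing cup on the palette, staying over the middle of each for two seconds. Touch and move nothing, and do not bring the fingertips down over any other jar or the bristles of any other brush; pass between them well above. Finish still pointing at the cup.

Things in the scene. Friction and masses are not known exactly. Their poses are not given: they have to be found in the camera images.
- blue_jar: closed jar of paint, white with a paper label and a blue screw lid, 68 mm across and 75 mm tall, loose, standing on the table in a rough row of four at the far side of the work area (the order changes). Its origin is the centre of its underside. z is up.
- blue_lid (a point): centre of the top face of the blue lid, 75 mm above the jar's underside
- red_jar: closed jar of paint, white with a paper label and a red screw lid, 68 mm across and 75 mm tall, loose, standing on the table in a rough row of four at the far side of the work area (the order changes). Its origin is the centre of its underside. z is up.
- red_lid (a point): centre of the top face of the red lid, 75 mm above the jar's underside
- yellow_jar: closed jar of paint, white with a paper label and a yellow screw lid, 68 mm across and 75 mm tall, loose, standing on the table in a rough row of four at the far side of the work area (the order changes). Its origin is the centre of its underside. z is up.
- yellow_lid (a point): centre of the top face of the yellow lid, 75 mm above the jar's underside
- green_jar: closed jar of paint, white with a paper label and a green screw lid, 68 mm across and 75 mm tall, loose, standing on the table in a rough row of four at the far side of the work area (the order changes). Its origin is the centre of its underside. z is up.
- green_lid (a point): centre of the top face of the green lid, 75 mm above the jar's underside
- broad_brush: broad flat paint brush with a red handle and dark brown bristles and a steel ferrule, 190 mm long, 44 mm wide over ferrule and bristles, 13 mm thick, loose, lying flat in the tray (its place among the three changes). Its origin is the middle of its length on its underside; x points along it from handle to bristles, z is up.
- broad_brush_bristles (a point): middle of the upper face of the broad brush's bristles, which are 50 mm long; 70 mm from the brush's origin along its x and about 11 mm above its underside
- medium_brush: medium flat paint brush with a pale wood handle and mid-brown bristles and a steel ferrule, 190 mm long, 22 mm wide over ferrule and bristles, 11 mm thick, loose, lying flat in the tray (its place among the three changes). Its origin is the middle of its length on its underside; x points along it from handle to bristles, z is up.
- medium_brush_bristles (a point): middle of the upper face of the medium brush's bristles, which are 50 mm long; 70 mm from the brush's origin along its x and about 9 mm above its underside
- thin_brush: thin flat paint brush with a dark wood handle and cream bristles and a steel ferrule, 190 mm long, 10 mm wide over ferrule and bristles, 10 mm thick, loose, lying flat in the tray (its place among the three changes). Its origin is the middle of its length on its underside; x points along it from handle to bristles, z is up.
- thin_brush_bristles (a point): middle of the upper face of the thin brush's bristles, which are 50 mm long; 70 mm from the brush's origin along its x and about 8.5 mm above its underside
- cup: small empty open steel mixing cup, 54 mm across the mouth, 30 mm tall, loose, standing on the palette. Its origin is the centre of its underside.
- cup_rim (a point): centre of the cup's mouth, level with its rim, 30 mm above the cup's underside
- knife: palette knife with a dark wood handle, 175 mm long, 12 mm high, loose, lying on the palette. Its origin is the centre of its underside.
- palette: brown wooden palette board 220 x 260 x 10 mm with round patches of dried paint, fixed to the table, on the left or on the right of the brush tray. Its origin is the centre of its underside.
- tray: shallow grey brush tray 220 x 180 mm with walls 14 mm high and 5 mm thick and a floor about 5 mm thick, fixed to the table, holding the three brushes, bristles away from the robot. Its origin is the centre of its underside. Behind and beside the work area stand taller fixed things (up to 240 mm high) at x above 0.80 m or y beyond 0.44 m either side.
Mind the look-alikes: they are no part of the job. Of the things like the cup, leave any that is yellow; of the rest the larger one is meant.

How it is judged (in metres and radians):
On the way, in this order (a step that is already met when the one before it is completed fails the run):
1. points at the blue lid from just above and stays (horizontal distance between the grasp point and blue_lid below 0.025 m and z of the grasp point in the frame of blue_lid between 0.015 and 0.075 m), for 1 s.
2. points at the broad brush's bristles from just above and stays (horizontal distance between the grasp point and broad_brush_bristles below 0.025 m and z of the grasp point in the frame of broad_brush_bristles between 0.015 and 0.075 m), for 1 s.
3. points at the mixing cup from just above and stays (horizontal distance between the grasp point and cup_rim below 0.025 m and z of the grasp point in the frame of cup_rim between 0.015 and 0.075 m), for 1 s.
At the end, for the whole second after the job is handed in: the grasp point is still within 25 mm sideways of the centre of the cup's mouth and 15 to 75 mm above its rim (fingertips up to about 55 mm above it), and every jar, brush, the knife and the cup are within 6 mm of where they started (all of step 3 and distance of each of blue_jar, red_jar, yellow_jar, green_jar, broad_brush, medium_brush, thin_brush, cup, knife from where it was at the start of the episode below 0.006 m); the robot touches nothing.
It fails at once if the robot touches something (contact force between any of the fingers, the arm and anything else above 0.5 N).
It fails at once if a jar, a brush, the knife or the cup is moved or lifted by more than 6 mm (distance of any of blue_jar, red_jar, yellow_jar, green_jar, broad_brush, medium_brush, thin_brush, cup, knife from where it was at the start of the episode above 0.006 m).
It fails at once if the fingertips come down over another jar or another brush's bristles (grasp point within 20 mm sideways and less than 55 mm above) ((horizontal distance between the grasp point and red_lid below 0.02 m and z of the grasp point in the frame of red_lid below 0.055 m) or (horizontal distance between the grasp point and yellow_lid below 0.02 m and z of the grasp point in the frame of yellow_lid below 0.055 m) or (horizontal distance between the grasp point and green_lid below 0.02 m and z of the grasp point in the frame of green_lid below 0.055 m) or (horizontal distance between the grasp point and medium_brush_bristles below 0.02 m and z of the grasp point in the frame of medium_brush_bristles below 0.055 m) or (horizontal distance between the grasp point and thin_brush_bristles below 0.02 m and z of the grasp point in the frame of thin_brush_bristles below 0.055 m)).
It also fails if it takes over 58 s, if anything falls off the work surface, if the arm or the gripper's body presses on something with over 40 N, if the wrist force passes 120 N, or if a joint passes its speed limit or range.

## Working session

There is one attempt and no reset: what is moved stays moved. The work goes in short steps, each a Python script; the robot and the scene stay as the last script left them, time stands still between calls to the robot, and variables do not carry over. Pictures are saved under pics/ and viewed, at most 10 in all, crops included, and the job is handed in when it is done.

```bash
mkdir -p pics; python3 - <<'E'
from plant import robot
import cv2
for n in("top","scene"):
    cv2.imwrite(f"pics/{n}1.png",robot.grab_frame(n)); print(n,robot.get_calibration(n))
print(robot.observe()["time"],robot.tip_reach, robot.observe()["tcp_rot"])
E
```

```text
top {'vertical_fov': 51.63176261383955, 'cx': 322.0029447887342, 'cy': 236.7962642316936, 'rvec': array([ 2.19127445, -2.15373171,  0.13247272]), 'tvec': array([-0.08078529,  0.51066934,  0.83476402])}
scene {'vertical_fov': 43.16402022236911, 'cx': 322.43793906329046, 'cy': 240.30781158133658, 'rvec': array([ 2.34834161,  0.94148933, -0.29282806]), 'tvec': array([-0.33544099, -0.28053584,  1.42913476])}
0.1 0.0726 [-1.79933836e+02 -1.37695455e-02  1.59734283e+01]
```

View pics/top1.png

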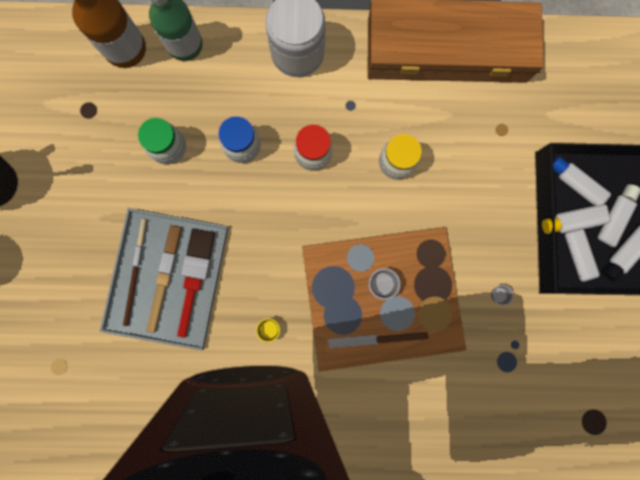

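View pics/scene1.png

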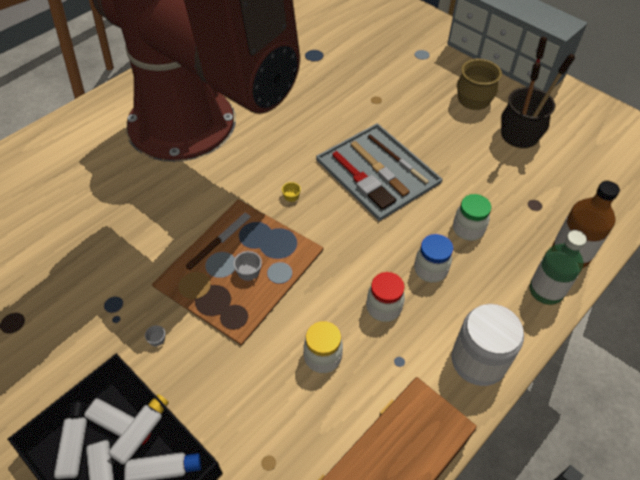

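The top view shows four lids: green (157,135), blue (237,134), red (313,141) and yellow (403,152). The bristles are thin (141,230), medium (171,240) and broad dark brown (201,244). The cup candidates are steel on the palette (384,284), small steel off the palette (502,293) and yellow (269,329). I choose blue (237,134), broad (201,244) and the palette cup (384,284). I'll check these with close crops and compare both cameras.

```bash
cat > h.py <<'E'
import cv2,numpy as np
from plant import robot
def ray(n,u,v):
    c=robot.get_calibration(n); R=cv2.Rodrigues(np.array(c["rvec"]))[0]
    f=240/np.tan(np.radians(c["vertical_fov"]/2))
    return -R.T@c["tvec"], R.T@np.array([(u-c["cx"])/f,(v-c["cy"])/f,1])
def onz(n,u,v,z):
    o,d=ray(n,u,v); return o+d*(z-o[2])/d[2]
def proj(n,p):
    c=robot.get_calibration(n); f=240/np.tan(np.radians(c["vertical_fov"]/2))
    q=cv2.Rodrigues(np.array(c["rvec"]))[0]@np.array(p)+np.ravel(c["tvec"])
    return q[:2]/q[2]*f+[c["cx"],c["cy"]]
E
python3 - <<'E'
from h import *
np.set_printoptions(precision=4,suppress=True)
P={"green":((157,135),(475,206),.075),"blue":((237,134),(436,247),.075),"red":((313,141),(387,287),.075),"yellow":((403,152),(323,338),.075),
"broad":((201,244),(379,199),.016),"med":((171,240),(400,187),.014),"thin":((141,230),(418,176),.0135),"cup":((384,282),(248,259),.04),"small":((502,293),(155,331),.02),
"trayA":((128,210),None,.014),"trayB":((230,227),None,.014),"trayC":((206,348),None,.014),"palA":((303,245),(322,248),.01),"palB":((446,228),(240,341),.01),"palC":((465,350),(154,284),.01)}
for k,(t,s,z) in P.items():
    a=onz("top",*t,z); print(k,a,onz("scene",*s,z) if s else "")
ims=[]
for n,i in(("top",0),("scene",1)):
    im=cv2.imread(f"pics/{n}1.png")
    for k in("blue","broad","cup"):
        u,v=P[k][i]; c=im[v-30:v+30,u-30:u+30]; c=cv2.resize(c,(260,260),interpolation=cv2.INTER_CUBIC)
        # mark: world estimate from the top camera
        w=onz("top",*P[k][0],P[k][2]); p=proj(n,w); q=((p-[u-30,v-30])*260/60).astype(int)
        cv2.drawMarker(c,tuple(map(int,q)),(255,0,255),0,12,1); ims.append(c)
cv2.imwrite("pics/crop.png",np.vstack([np.hstack(ims[:3]),np.hstack(ims[3:])]))
E
```

```text
green [0.6732 0.2075 0.075 ] [0.6761 0.2072 0.075 ]
blue [0.6777 0.0741 0.075 ] [0.6811 0.0744 0.075 ]
red [ 0.6684 -0.0536  0.075 ] [ 0.6716 -0.0563  0.075 ]
yellow [ 0.6526 -0.205   0.075 ] [ 0.6588 -0.2078  0.075 ]
broad [0.4967 0.14   0.016 ] [0.5004 0.1318 0.016 ]
med [0.503  0.1933 0.014 ] [0.51   0.1902 0.014 ]
thin [0.5198 0.2469 0.0135] [0.5178 0.2426 0.0135]
cup [ 0.4353 -0.1786  0.04  ] [ 0.43   -0.1719  0.04  ]
small [ 0.42   -0.3876  0.02  ] [ 0.4149 -0.3834  0.02  ]
trayA [0.555  0.2716 0.014 ] 
trayB [0.528  0.0907 0.014 ] 
trayC [0.3175 0.1242 0.014 ] 
palA [ 0.4987 -0.0388  0.01  ] [ 0.4986 -0.04    0.01  ]
palB [ 0.5338 -0.2934  0.01  ] [ 0.5338 -0.2894  0.01  ]
palC [ 0.3203 -0.3243  0.01  ] [ 0.3275 -0.3219  0.01  ]
```

View pics/crop.png

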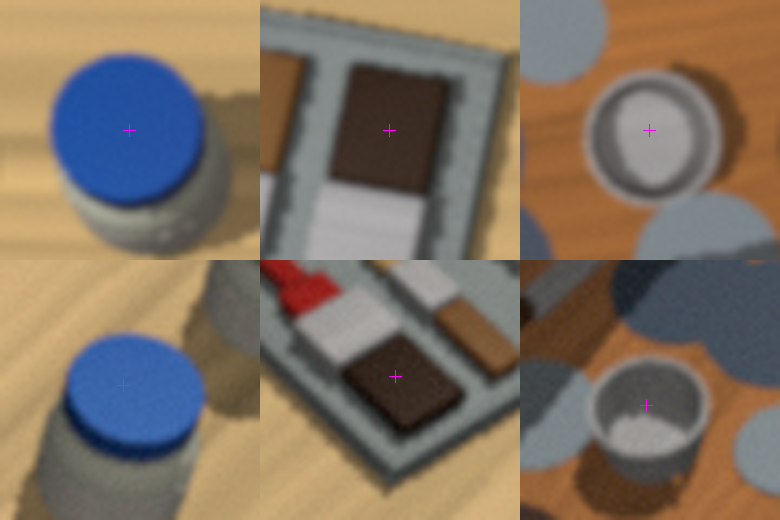

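The crosses sit on the blue lid, the dark broad bristles and the grey steel cup (the larger steel one, on the palette). Both cameras agree to within 3–7 mm. Next I'll check reachability and where the wrist camera sits, then close the fingers and go high over the blue jar.

```bash
cat >> h.py <<'E'
T={"blue":(.679,.073,.075),"broad":(.498,.137,.016),"cup":(.432,-.175,.040)}
E
python3 - <<'E'
from h import *
from scipy.spatial.transform import Rotation as Ro
np.set_printoptions(precision=3,suppress=True)
s=robot.observe(); o,d=ray("wrist",320,240); R=Ro.from_euler("xyz",s["tcp_rot"],degrees=True)
print("cam in tool",R.inv().apply(o-s["tool_pos"]),R.inv().apply(d))
for yaw in(0,16,90,-90,180):
    print(yaw,[robot.ik([*t[:2],z],[180,0,yaw]) for t in T.values() for z in(.33,t[2]+.099)])
E
```

```text
cam in tool [ 0.083 -0.001 -0.07 ] [-0.326 -0.01   0.945]
0 [array([ -4.803,  21.864,  26.543,  94.678,   0.   , 175.197]), array([ -4.803,  21.26 ,   9.562,  78.302,   0.   , 175.197]), array([   0.85 ,   -8.19 ,   -5.693,   92.497,    0.   , -179.15 ]), array([   0.85 ,   -5.502,  -25.709,   69.793,    0.   , -179.15 ]), array([-38.196, -17.03 , -13.345,  93.684,   0.   , 141.804]), array([-38.196, -16.047, -32.456,  73.591,   0.   , 141.804])]
16 [array([ -4.803,  21.864,  26.543,  94.678,   0.   , 159.197]), array([ -4.803,  21.26 ,   9.562,  78.302,   0.   , 159.197]), array([  0.85 ,  -8.19 ,  -5.693,  92.497,   0.   , 164.85 ]), array([  0.85 ,  -5.502, -25.709,  69.793,   0.   , 164.85 ]), array([-38.196, -17.03 , -13.345,  93.684,   0.   , 125.804]), array([-38.196, -16.047, -32.456,  73.591,   0.   , 125.804])]
90 [array([-4.803, 21.864, 26.543, 94.678,  0.   , 85.197]), array([-4.803, 21.26 ,  9.562, 78.302,  0.   , 85.197]), array([ 0.85 , -8.19 , -5.693, 92.497,  0.   , 90.85 ]), array([  0.85 ,  -5.502, -25.709,  69.793,   0.   ,  90.85 ]), array([-38.196, -17.03 , -13.
[... 156 characters left out ...]
4.803]), array([ -4.803,  21.26 ,   9.562,  78.302,   0.   , -94.803]), array([  0.85 ,  -8.19 ,  -5.693,  92.497,   0.   , -89.15 ]), array([  0.85 ,  -5.502, -25.709,  69.793,   0.   , -89.15 ]), array([ -38.196,  -17.03 ,  -13.345,   93.684,    0.   , -128.196]), array([ -38.196,  -16.047,  -32.456,   73.591,    0.   , -128.196])]
180 [array([-4.803, 21.864, 26.543, 94.678,  0.   , -4.803]), array([-4.803, 21.26 ,  9.562, 78.302,  0.   , -4.803]), array([ 0.85 , -8.19 , -5.693, 92.497,  0.   ,  0.85 ]), array([  0.85 ,  -5.502, -25.709,  69.793,   0.   ,   0.85 ]), array([-38.196, -17.03 , -13.345,  93.684,   0.   , -38.196]), array([-38.196, -16.047, -32.456,  73.591,   0.   , -38.196])]
```

```bash
python3 - <<'E'
from h import *
s=robot.observe(); p=s["tool_pos"]
robot.line_to([p[0],p[1],.36],vel=.15)
robot.set_gripper(0)
t=T["blue"]
robot.line_to([t[0],t[1],.34],vel=.25,rotation=[180,0,90])
robot.pause(.2)
s=robot.observe(); print(s["time"],s["tool_pos"],s["tcp_rot"],s["gripper_width"])
im=robot.grab_frame("wrist")
for k in T:
    q=proj("wrist",T[k]); print(k,q)
    if 0<q[0]<640 and 0<q[1]<480: cv2.drawMarker(im,tuple(map(int,q)),(255,0,255),0,14,1)
cv2.imwrite("pics/w1.png",im)
E
```

```text
5.0583 [0.67894209 0.07281682 0.34011041] [ 1.79994363e+02 -2.05706627e-03  8.99826723e+01] -4.461892660422663e-05
blue [322.88665291 202.54908695]
broad [121.09946925 117.15187104]
cup [ 93.59136502 419.22777822]
```

View pics/w1.png

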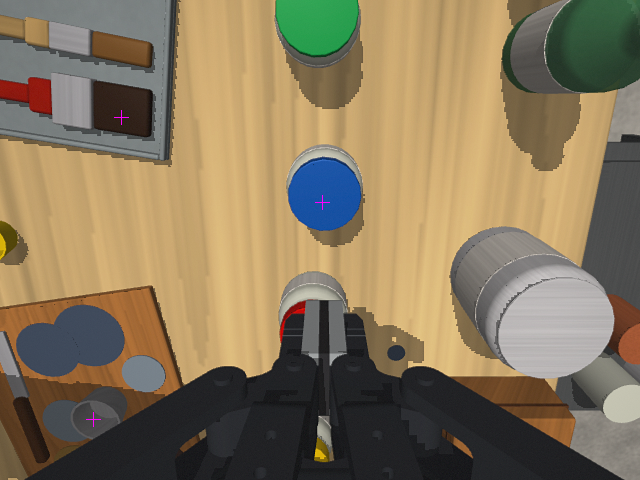

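The wrist view shows the blue lid centre at (325,194), against a predicted (323,202). The bristles are at (123,108) and the cup at (95,420). Residuals are under 8 mm, so I shift the blue lid and bristles estimates slightly in y and carry on.

```bash
cat >> h.py <<'E'
T={"blue":(.679,.076,.075),"broad":(.498,.140,.016),"cup":(.432,-.175,.040)}
E
python3 - <<'E'
from h import *
def point(k):
    t=T[k]
    robot.line_to([t[0],t[1],.30],vel=.2)
    robot.line_to([t[0],t[1],t[2]+.099],vel=.08)
    robot.pause(2.2)
    s=robot.observe(); print(k,s["time"],s["tool_pos"],np.abs(s["ft_force"]).max())
point("blue"); robot.line_to([*T["blue"][:2],.30],vel=.12)
point("broad"); robot.line_to([*T["broad"][:2],.30],vel=.12)
point("cup")
cv2.imwrite("pics/w2.png",np.hstack([cv2.resize(robot.grab_frame(n),(400,300)) for n in("scene","wrist")]))
E
```

```text
blue 9.3833 [0.67898556 0.07599615 0.17399923] 0.37063944437032154
broad 16.35 [0.49799123 0.14000697 0.11499811] 0.47878299486428894
cup 24.1583 [ 0.43199929 -0.17501509  0.13900284] 0.9106147728447284
```

View pics/w2.png

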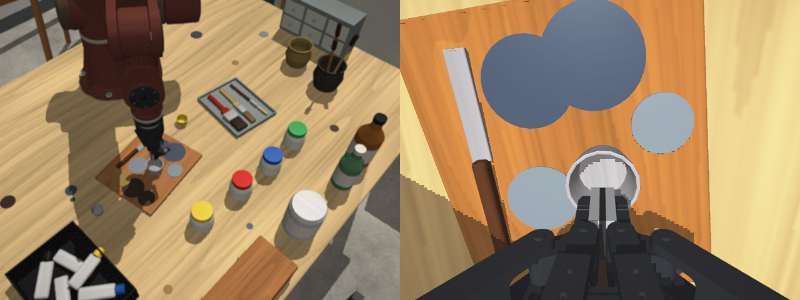

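The scene view shows the gripper over the cup on the palette. The wrist view has the fingertips at (605,195) over the cup's mouth at (602,182), and nothing has moved.

```bash
python3 -c "
from plant import robot
print(robot.job_done())"
```

```text
the job is handed in; nothing more can be done
None
```

The arm pointed at the blue lid, the broad brush's bristles and the steel cup in that order, about 2 s each. It is still over the cup and the job is handed in; I saw no sign of contact or movement, but no verdict came back.

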